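# Fetch the full ink bottle from behind the turps and the jar

## Robot

A 7-joint arm with a two-finger parallel gripper is mounted at the origin on a cart in front of the work surface, level with it; the furniture and walls round the work are solid. World frame = base frame: x ahead of the robot, y to its left, z up, the work surface at z = 0. Lengths are in m, angles in rad, forces in N, time in s.
With the tool pointing down it reaches from about 0.4 to 0.85 m from the base axis. Payload 4.5 kg.
Tool frame: the origin (TCP) lies where the fingers leave the gripper's body, on its centre line; the fingertips stand 64 mm ahead of it and the grasp point (between the pads) lies 45 mm ahead of it; z points along the fingers, y is the line along which they close (so a half turn about z gives the same grasp; the last joint's range is limited). The gripper opens to 88 mm and grips with 3 to 60 N. Pads are 18 mm wide; open, the fingers measure 123 mm over their backs; the gripper's body (75 mm by 187 mm) begins 45 mm behind the grasp point.
Start: joints at [-1.287, 0.689, -0.195, 1.565, 0.157, 0.902, -0.215], TCP at [0.154, 0.606, 0.303] pointing down, gripper open.
Joint ranges: [-3.01, 3.01], [-0.46, 2.08], [-1.47, 1.51], [0.13, 2.56], [-1, 4.14], [0.04, 2.09], [-2.66, 2.66]. Speed limits (rad/s): [2.57, 2.57, 3.14, 3.14, 3.14, 3.14, 3.14].

## Interface

Orientations are given as a unit quaternion [x, y, z, w].
In Python, from plant import r gives the robot as it stands.
- The arm moves only by the tool play_rows, never from a script. Its arguments are lists of equal length, an entry for each row: "translation": the shift along the tool's x, y, z in m, a list of three; "delta_rot": the turn, a rotation vector about the tool's x, y, z in degrees, a list of three; "grip": the opening, from -1 (shut) to 1 (fully open). In form: {"translation": [[x, y, z], ...], "delta_rot": [[rx, ry, rz], ...], "grip": [grip, ...]}. A call has 1 to 20 rows; each row shifts and turns the commanded pose from where the row before left it, along the tool's axes as they then stand; what a row does not reach is not made up. A row lasts 1/8 s, in which the tool goes at most 62.5 mm and 10.7 degrees, less where a joint would pass 70% of its speed; a pose out of reach is approached as far as the arm can. A call with a gripper value outside its range is refused whole. The fingers move at their own pace and stop on an object; "squeeze" is the grip in N (left out, the last holds). Time passes only in rows, so rows that do not move let the fingers close. It gives the time, the measured TCP pose, the force, the opening and the grip force at its end, in the units of the state.
- r.get_state(): the state, without advancing time (a new reading comes with each control period).
- r.snapshot(name): name is "scene" or "top"; returns the picture (384x512x3 uint8, blue, green, red); there is no depth.
- r.get_calibration(name): a dict with "intrinsics" (3x3 intrinsics, pixels), "eye" and "rotation" of the camera in the world. Camera axes: x right, y up, looking along -z (the intrinsics and any distortion apply to the point x, -y, -z); pixel columns grow to the right and rows downward; lengths in m; the calibration is good to about 2 mm. A picture is of the moment at which its call begins. get_calibration takes no time and is no camera call.
- r.finish_job(): hands the job in; it is judged then, once.
Trained networks look in the newest picture that a camera, given by its name, has taken for a name from the list of things; names that differ only in an ending like _2 or _b are one class to them, and where a whole thing is asked for, a point or a joint stands for the part that bears it (a point fixed in the world has none). Each returns a list of dicts, best first, with "confidence" (0 to 1); they miss things now and then, are a little off and sometimes report something else, mostly with a low value. They report only what shows in the picture. A call takes as long as a camera call.
- r.look_for(camera, target): "point" ([x, y, z] in m, in world coordinates, good to about 4 mm: the middle of the surface that is visible of it).
- r.silhouettes(camera, target): "pixels" (384x512 bool, what is visible of it).
The state is a dict: "clock": time; "q": joint angles; "qd": joint speeds; "joint_torque": joint torques, N m; "tool_pos": TCP position; "eef_rot": TCP orientation; "contact_force": force on the tool from outside, world axes, zero at the start; "moment": the same for the moment, N m; "opening": opening from 0.0 (shut) to 1.0 (fully open); "finger_force": force on a finger pad.
Only numpy, scipy, OpenCV 4.12 (cv2) and the standard library are available. Lean on these libraries where they do the work, as an engineer would, in place of code of your own. Each camera call takes 0.05 s, during which the arm holds its last target. There are 200 camera calls.

## Task

First clear the turps bottle and the red-lidded jar out of the wooden caddy and stand them on the enamel drip tray. Then lift the three look-alike ink bottles behind them to feel which one is full, and stand that one in the round wooden holder; the two empty ones stay, or go back, in their own places. Finally put the turps bottle and the jar back, each in the compartment it came from; keep everything upright, drop nothing and leave the paint tin and tape roll alone.

Things in the scene. Friction and masses are not known exactly. Their poses are not given: they have to be found in the camera images.
- turps_bottle: round brown bottle smeared with paint, narrow neck and black screw cap, closed; 72 mm wide, 167 mm tall, 420 g. Body full width to 118 mm, then tapers; neck and cap are 26 mm wide from 145 mm up: grip it there. Origin: centre of its underside, z up
- jar: round clear glass jar with red screw lid, closed; body 60 mm wide, lid 56 mm wide from 75 mm up, 86 mm tall, 360 g. Origin: centre of its underside, z up
- ink_a: small dark red glass ink bottle, black screw cap, closed, round; 35 mm wide (cap 28 mm, from 53 mm up), 81 mm tall. Origin: centre of its underside, z up. Three such bottles look alike: one is full (about 160 g), two are empty (about 50 g)
- ink_b: small dark red glass ink bottle, black screw cap, closed, round; 35 mm wide (cap 28 mm, from 53 mm up), 81 mm tall. Origin: centre of its underside, z up. Three such bottles look alike: one is full (about 160 g), two are empty (about 50 g)
- ink_c: small dark red glass ink bottle, black screw cap, closed, round; 35 mm wide (cap 28 mm, from 53 mm up), 81 mm tall. Origin: centre of its underside, z up. Three such bottles look alike: one is full (about 160 g), two are empty (about 50 g)
- caddy: fixed open wooden caddy on laths, underside 13 mm above the table, 158 (x) x 200 (y) x 48 mm, floor 8 mm thick, walls 6 to 9 mm, all 48 mm high. Origin: centre of its underside; +x to its back. Inside: two front bays 88 x 88 mm at (-29, +47) and (-29, -47) mm (turps bottle and jar); behind them one bay 52 (x) x 182 (y) mm at (47, 0) mm, with the ink bottles in a row along y, 48 mm apart
- drip_tray: shallow pale grey enamel tray with blue rim, fixed, 210 (x) x 120 (y) x 15 mm; floor 3 mm thick, walls 3 mm. Origin: centre of its underside; x along its length. Side area with room for turps bottle and jar, one in each half
- ink_holder: low round dark wooden bottle holder, fixed, 82 mm wide, 21 mm tall, with a round well 58 mm wide whose floor is 6 mm above the table. Origin: centre of its underside
- tin_plain: bystander: open, paint-stained tin, 74 mm wide, 100 mm tall, behind the caddy. Origin: centre of its underside
- tape_roll: bystander: roll of beige masking tape lying flat, 96 mm wide, 25 mm tall, beyond the drip tray. Origin: centre of its underside

How it is judged:
On the way, in this order (a step that is already met when the one before it is completed fails the run):
1. the turps bottle and the jar stand upright on the drip tray, let go, with the three ink bottles still in their places (contact force between each of turps_bottle, jar and drip_tray above 2 N and angle between each of turps_bottle, jar's own z axis and vertical below 0.1 rad and linear speed of each of turps_bottle, jar below 0.02 m/s and contact force between each of turps_bottle, jar and the fingers below 0.05 N and distance of each of ink_a, ink_b, ink_c from where it was at the start of the episode below 0.03 m), for 0.3 s.
2. the full ink bottle stands upright on the floor of the round holder's well, let go (((horizontal distance between ink_a and ink_holder below 0.015 m and z of ink_a in the frame of ink_holder below 0.011 m and contact force between ink_a and ink_holder above 1 N and angle between ink_a's own z axis and vertical below 0.1 rad and linear speed of ink_a below 0.02 m/s and contact force between ink_a and the fingers below 0.05 N) or (horizontal distance between ink_b and ink_holder below 0.015 m and z of ink_b in the frame of ink_holder below 0.011 m and contact force between ink_b and ink_holder above 1 N and angle between ink_b's own z axis and vertical below 0.1 rad and linear speed of ink_b below 0.02 m/s and contact force between ink_b and the fingers below 0.05 N) or (horizontal distance between ink_c and ink_holder below 0.015 m and z of ink_c in the frame of ink_holder below 0.011 m and contact force between ink_c and ink_holder above 1 N and angle between ink_c's own z axis and vertical below 0.1 rad and linear speed of ink_c below 0.02 m/s and contact force between ink_c and the fingers below 0.05 N))), for 0.3 s.
At the end, for the whole second after the job is handed in: Full ink bottle upright in the holder's well (within 15 mm of its centre); turps bottle and jar each upright on the caddy floor in their own compartments, the two empty ink bottles likewise (each within 35 mm of where it began); all let go and at rest (((horizontal distance between ink_a and ink_holder below 0.015 m and z of ink_a in the frame of ink_holder below 0.011 m and contact force between ink_a and ink_holder above 1 N and angle between ink_a's own z axis and vertical below 0.1 rad and linear speed of ink_a below 0.02 m/s and contact force between ink_a and the fingers below 0.05 N and (distance of ink_b from where it was at the start of the episode below 0.035 m and z of ink_b in the frame of caddy between 0.003 and 0.014 m and angle between ink_b's own z axis and vertical below 0.1 rad and linear speed of ink_b below 0.02 m/s and contact force between ink_b and the fingers below 0.05 N) and (distance of ink_c from where it was at the start of the episode below 0.035 m and z of ink_c in the frame of caddy between 0.003 and 0.014 m and angle between ink_c's own z axis and vertical below 0.1 rad and linear speed of ink_c below 0.02 m/s and contact force between ink_c and the fingers below 0.05 N)) or (horizontal distance between ink_b and ink_holder below 0.015 m and z of ink_b in the frame of ink_holder below 0.011 m and contact force between ink_b and ink_holder above 1 N and angle between ink_b's own z axis and vertical below 0.1 rad and linear speed of ink_b below 0.02 m/s and contact force between ink_b and the fingers below 0.05 N and (distance of ink_a from where it was at the start of the episode below 0.035 m and z of ink_a in the frame of caddy between 0.003 and 0.014 m and angle between ink_a's own z axis and vertical below 0.1 rad and linear speed of ink_a below 0.02 m/s and contact force between ink_a and the fingers below 0.05 N) and (distance of ink_c from where it was at the start of the episode below 0.035 m and z of ink_c in the frame of caddy between 0.003 and 0.014 m and angle between ink_c's own z axis and vertical below 0.1 rad and linear speed of ink_c below 0.02 m/s and contact force between ink_c and the fingers below 0.05 N)) or (horizontal distance between ink_c and ink_holder below 0.015 m and z of ink_c in the frame of ink_holder below 0.011 m and contact force between ink_c and ink_holder above 1 N and angle between ink_c's own z axis and vertical below 0.1 rad and linear speed of ink_c below 0.02 m/s and contact force between ink_c and the fingers below 0.05 N and (distance of ink_a from where it was at the start of the episode below 0.035 m and z of ink_a in the frame of caddy between 0.003 and 0.014 m and angle between ink_a's own z axis and vertical below 0.1 rad and linear speed of ink_a below 0.02 m/s and contact force between ink_a and the fingers below 0.05 N) and (distance of ink_b from where it was at the start of the episode below 0.035 m and z of ink_b in the frame of caddy between 0.003 and 0.014 m and angle between ink_b's own z axis and vertical below 0.1 rad and linear speed of ink_b below 0.02 m/s and contact force between ink_b and the fingers below 0.05 N))) and distance of each of turps_bottle, jar from where it was at the start of the episode below 0.035 m and z of turps_bottle in the frame of caddy between 0.003 and 0.014 m and angle between each of turps_bottle, jar's own z axis and vertical below 0.1 rad and linear speed of each of turps_bottle, jar below 0.02 m/s and contact force between each of turps_bottle, jar and the fingers below 0.05 N and z of jar in the frame of caddy between 0.003 and 0.014 m); the robot touches nothing.
It fails at once if a bottle or the jar is tipped over (leaned by more than 45 degrees) (angle between any of turps_bottle, jar, ink_a, ink_b, ink_c's own z axis and vertical above 0.785 rad).
It fails at once if the paint tin or the tape roll is shifted by more than 30 mm (distance of any of tin_plain, tape_roll from where it was at the start of the episode above 0.03 m).
It fails at once if a bottle or the jar is dropped (falls free of the fingers by more than about 15 mm, reaching 0.55 m/s) ((linear speed of turps_bottle above 0.55 m/s and contact force between turps_bottle and the fingers below 0.05 N) or (linear speed of jar above 0.55 m/s and contact force between jar and the fingers below 0.05 N) or (linear speed of ink_a above 0.55 m/s and contact force between ink_a and the fingers below 0.05 N) or (linear speed of ink_b above 0.55 m/s and contact force between ink_b and the fingers below 0.05 N) or (linear speed of ink_c above 0.55 m/s and contact force between ink_c and the fingers below 0.05 N)).
It also fails if it takes over 144 s, if anything falls off the work surface, if the arm or the gripper's body presses on something with over 40 N, if the wrist force passes 120 N, or if a joint passes its speed limit or range.

## Working session

There is one attempt and no reset: what is moved stays moved. The work goes in short steps, Python scripts to look and compute and a tool call to move; the robot and the scene stay as the last step left them, time stands still between calls to the robot, and variables do not carry over. Pictures are saved under pics/ and viewed, at most 14 in all, crops included, and the job is handed in when it is done.

Besides the shell and the picture viewer there is one more tool, called by a JSON object that holds its "name" and its "arguments". play_rows: Moves the arm, as the interface text tells. Its arguments: {"type":"object","properties":{"translation":{"type":"array","items":{"type":"array","items":{"type":"number"}}},"delta_rot":{"type":"array","items":{"type":"array","items":{"type":"number"}}},"grip":{"type":"array","items":{"type":"number"}},"squeeze":{"type":"number"}},"required":["translation","delta_rot","grip"]}

```bash
mkdir -p pics; ls
python3 - <<'E'
from plant import r
import cv2,numpy as np
np.set_printoptions(precision=4,suppress=True)
for c in ("scene","top"):
    im=r.snapshot(c); cv2.imwrite(f"pics/{c}0.png",im)
    k=r.get_calibration(c); print(c,k)
    for t in ["turps_bottle","jar","ink_a","caddy","drip_tray","ink_holder","tin_plain","tape_roll"]:
        for d in r.look_for(c,t)[:4]: print(t,np.round(d["point"],3),round(d["confidence"],2))
s=r.get_state(); print(s)
E
```

```text
pics
scene {'intrinsics': array([[350.5066,   0.    , 259.3168],
       [  0.    , 350.5066, 187.7422],
       [  0.    ,   0.    ,   1.    ]]), 'eye': array([ 0.1684, -0.665 ,  0.5637]), 'rotation': array([ 0.4619, -0.121 , -0.2438,  0.8442])}
turps_bottle [ 0.468 -0.299  0.129] 0.94
jar [ 0.46  -0.385  0.091] 0.81
ink_a [ 0.532 -0.39   0.072] 0.91
ink_a [ 0.543 -0.345  0.081] 0.72
ink_a [ 0.542 -0.295  0.075] 0.62
ink_a [0.442 0.182 0.012] 0.6
caddy [ 0.461 -0.395  0.048] 0.79
drip_tray [0.499 0.388 0.004] 0.6
ink_holder [0.444 0.184 0.011] 0.89
tin_plain [ 0.725 -0.294  0.065] 0.62
tape_roll [0.72  0.384 0.022] 0.67
top {'intrinsics': array([[349.745 ,   0.    , 250.8292],
       [  0.    , 349.745 , 192.808 ],
       [  0.    ,   0.    ,   1.    ]]), 'eye': array([0.5101, 0.0127, 1.2191]), 'rotation': array([-0.0187,  0.03  ,  0.7102, -0.7031])}
turps_bottle [ 0.489 -0.268  0.142] 0.56
jar [ 0.474 -0.36   0.112] 0.86
jar [ 0.749 -0.287  0.048] 0.59
ink_a [ 0.546 -0.326  0.083] 0.72
ink_a [ 0.54  -0.37   0.089] 0.47
ink_a [ 0.548 -0.276  0.09 ] 0.46
caddy [ 0.517 -0.326  0.032] 0.73
drip_tray [0.499 0.388 0.008] 0.75
ink_holder [0.448 0.186 0.007] 0.94
ink_holder [ 0.55  -0.275  0.091] 0.43
tin_plain [ 0.748 -0.286  0.049] 0.68
tape_roll [0.706 0.355 0.021] 0.71
{'clock': 0.9, 'q': array([-1.2872,  0.6891, -0.1946,  1.5653,  0.1573,  0.9025, -0.2151]), 'qd': array([-0.0006,  0.0001, -0.0009, -0.0019,  0.0002,  0.0002, -0.0006]), 'joint_torque': array([ -0.0004, -52.7494,  -1.2673, -15.374 ,  -0.052 ,  -0.0006,
         0.    ]), 'tool_pos': array([0.1545, 0.6056, 0.3028]), 'eef_rot': array([0.1245, 0.9922, 0.0001, 0.    ]), 'contact_force': array([-0.0355, -1.1543,  0.6036]), 'moment': array([-0.0078, -0.0098,  0.0196]), 'finger_force': 0.0, 'opening': 0.9987067299256341}
```

View pics/scene0.png

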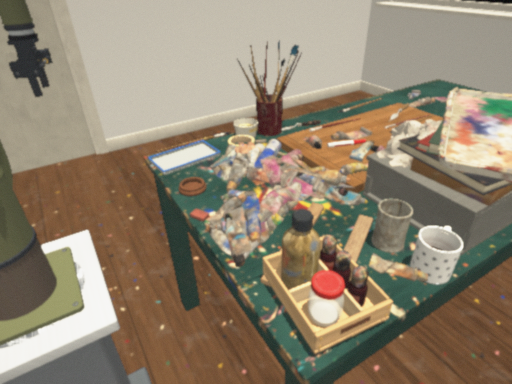

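View pics/top0.png

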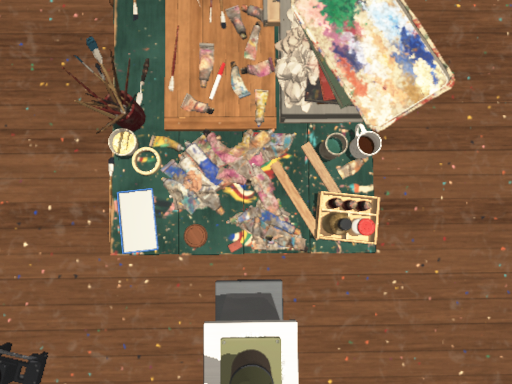

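```bash
cat > h.py <<'E'
from plant import r
import cv2,numpy as np
from scipy.spatial.transform import Rotation as R
np.set_printoptions(precision=4,suppress=True)
K={c:r.get_calibration(c) for c in("scene","top")}
def proj(c,P):
    k=K[c]; p=(np.atleast_2d(P)-k["eye"])@R.from_quat(k["rotation"]).as_matrix()
    p=p*[1,-1,-1]; q=p@k["intrinsics"].T
    return q[:,:2]/q[:,2:]
def ray(c,uv,z):
    k=K[c]; d=np.linalg.solve(k["intrinsics"],[uv[0],uv[1],1])*[1,-1,-1]
    d=R.from_quat(k["rotation"]).as_matrix()@d
    return k["eye"]+d*(z-k["eye"][2])/d[2]
def crop(im,x0,y0,x1,y1,s,name):
    cv2.imwrite(f"pics/{name}.png",cv2.resize(im[y0:y1,x0:x1],None,fx=s,fy=s,interpolation=cv2.INTER_CUBIC))
E
python3 - <<'E'
from h import *
for n,z in(("turps_bottle",.188),("jar",.107),("ink_a",.102),("drip_tray",.015),("ink_holder",.021),("caddy",.061)):
  for c in("scene","top"):
    if n=="turps_bottle":pass
    for d in r.silhouettes(c,n)[:4]:
        m=d["pixels"]; v,u=np.nonzero(m)
        (rc,sz,a)=cv2.minAreaRect(np.c_[u,v].astype(np.float32))
        print(n,c,round(d["confidence"],2),len(u),"cen",u.mean().round(1),v.mean().round(1),u.min(),u.max(),v.min(),v.max(),"->",ray(c,(u.mean(),v.mean()),z)[:2],"rect",np.round(rc,1),np.round(sz,1),round(a,1))
t=cv2.imread("pics/top0.png"); s=cv2.imread("pics/scene0.png")
crop(t,305,180,390,255,8,"tc"); crop(s,250,200,400,350,4,"sc")
E
```

```text
turps_bottle scene 0.93 2364 cen 299.9 250.2 281 320 209 288 -> [ 0.4246 -0.3523] rect [300.8 248.6] [38.3 79.7] 2.0
turps_bottle top 0.69 539 cen 336.1 222.6 322 350 212 234 -> [ 0.4906 -0.255 ] rect [336. 223.] [22. 28.] 90.0
jar scene 0.6 1679 cen 325.9 297.2 308 344 270 325 -> [ 0.449  -0.3947] rect [325.8 297.6] [35.3 55.6] 4.4
jar top 0.58 379 cen 362.2 226.2 351 374 217 235 -> [ 0.477  -0.3589] rect [362.5 226. ] [18. 23.] 90.0
ink_a scene 0.93 467 cen 328.6 251.2 320 336 235 269 -> [ 0.5268 -0.3123] rect [328. 252.] [34. 16.] 90.0
ink_a scene 0.7 646 cen 358.9 284.6 347 368 266 306 -> [ 0.516  -0.4013] rect [358.2 285.2] [21.  39.6] 11.3
ink_a scene 0.64 398 cen 343.2 265.3 334 350 251 285 -> [ 0.5247 -0.354 ] rect [342. 268.] [34. 16.] 90.0
ink_a top 0.71 137 cen 362.5 205.0 356 370 200 210 -> [ 0.5445 -0.3638] rect [363. 205.] [10. 14.] 90.0
drip_tray scene 0.62 2490 cen 299.9 250.2 280 321 209 289 -> [ 0.5427 -0.2083] rect [300.8 249.1] [40.2 80.6] 1.9
drip_tray scene 0.6 1239 cen 183.5 156.5 149 218 140 173 -> [0.4892 0.3669] rect [183.9 156.4] [21.1 68.1] 72.0
drip_tray top 0.84 2238 cen 137.1 220.2 117 158 188 252 -> [0.5031 0.3824] rect [137.  220.1] [61.9 36.9] 84.1
ink_holder scene 0.93 422 cen 192.0 186.0 179 206 177 195 -> [0.4392 0.1688] rect [192.5 186. ] [18. 27.] 90.0
ink_holder top 0.6 429 cen 195.1 235.0 184 206 224 246 -> [0.4509 0.1839] rect [195. 235.] [22. 22.] 90.0
caddy scene 0.55 4469 cen 327.1 306.3 262 392 237 352 -> [ 0.4661 -0.3835] rect [326.8 286.4] [119.2  93.6] 57.1
caddy top 0.87 1793 cen 345.7 215.9 314 379 191 243 -> [ 0.51   -0.3206] rect [346.4 216.7] [64.2 48.7] 6.3
```

View pics/tc.png

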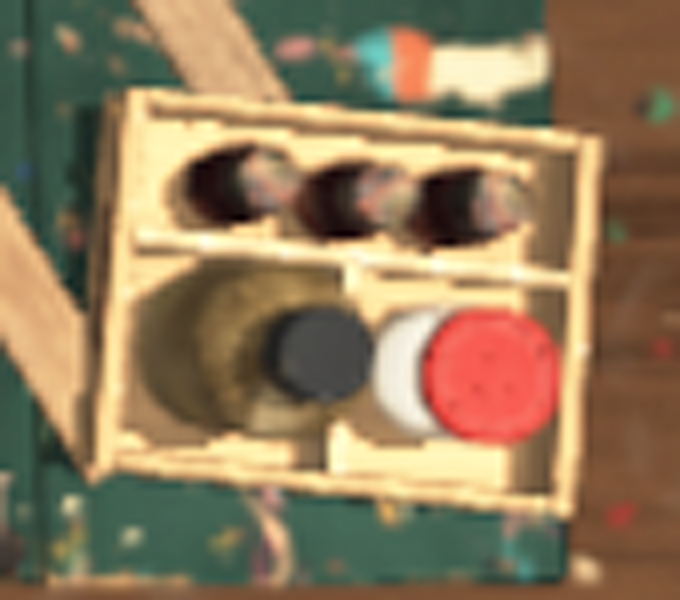

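View pics/sc.png

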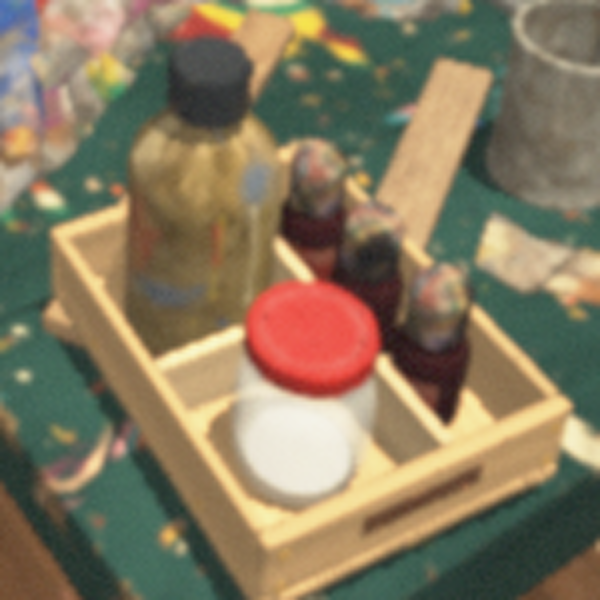

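Run:
```python
from h import *
f=lambda x,y:((x+.5)/8-.5+305,(y+.5)/8-.5+180)
g=lambda x,y:((x+.5)/4-.5+250,(y+.5)/4-.5+200)
C=np.array([ray("top",f(*p),.061)[:2] for p in[(118,90),(605,137),(572,515),(95,470)]])
print(C,C.mean(0)); TL,TR,BR,BL=C
print([np.linalg.norm(a-b) for a,b in((TL,TR),(BL,BR),(TL,BL),(TR,BR))])
ex=(TL-BL)/2+(TR-BR)/2; ey=(TL-TR)/2+(BL-BR)/2
print("yaw",np.degrees(np.arctan2(ex[1],ex[0])),np.degrees(np.arctan2(-ey[0],ey[1])))
th=(np.arctan2(ex[1],ex[0])+np.arctan2(-ey[0],ey[1]))/2
o=C.mean(0);M=np.array([[np.cos(th),-np.sin(th)],[np.sin(th),np.cos(th)]])
print("scene corners")
S=np.array([ray("scene",g(*p),.061)[:2] for p in[(55,232),(265,543),(570,405)]]);print(S)
for n,a,b in(("turps",(-.029,.047),0),("jar",(-.029,-.047),0),("i1",(.047,.048),0),("i2",(.047,0),0),("i3",(.047,-.048),0)): print(n,o+M@a)
print("top: turps",ray("top",f(320,353),.188)[:2],"jar",ray("top",f(491,375),.107)[:2],[ray("top",f(*p),.102)[:2] for p in((263,185),(383,198),(495,208))])
print("scene: turps",ray("scene",g(210,62),.188)[:2],"jar",ray("scene",g(313,327),.107)[:2],[ray("scene",g(*p),.102)[:2] for p in((317,160),(373,222),(441,285))])
```

```text
[[ 0.5944 -0.2346]
 [ 0.5729 -0.4379]
 [ 0.4167 -0.4185]
 [ 0.4374 -0.2213]] [ 0.5053 -0.3281]
[np.float64(0.20442070202629475), np.float64(0.19829595433691602), np.float64(0.1576164577801401), np.float64(0.1574250407037396)]
yaw -5.950427912938207 -6.024992357384844
scene corners
[[ 0.4365 -0.2241]
 [ 0.4143 -0.4167]
 [ 0.5688 -0.4354]]
turps [ 0.4814 -0.2783]
jar [ 0.4716 -0.3718]
i1 [ 0.5571 -0.2852]
i2 [ 0.5521 -0.333 ]
i3 [ 0.5471 -0.3807]
top: turps [ 0.4873 -0.2799] jar [ 0.476  -0.3709] [array([ 0.5527, -0.2833]), array([ 0.547 , -0.3314]), array([ 0.5426, -0.3765])]
scene: turps [ 0.4814 -0.2837] jar [ 0.4735 -0.3711] [array([ 0.5488, -0.2876]), array([ 0.542 , -0.3344]), array([ 0.5399, -0.3797])]
```

{"name": "play_rows", "arguments": {"translation": [[0,0,0],[0,0,0],[0,0,0],[0,0,0],[0,0,0],[0,0,0],[0,0,0],[0,0,0],[0,0,0],[0,0,0],[-0.012,0.036,0],[-0.012,0.036,0],[-0.012,0.036,0],[-0.012,0.036,0],[-0.012,0.036,0],[-0.012,0.036,0],[-0.012,0.036,0],[-0.012,0.036,0],[-0.012,0.036,0],[-0.012,0.036,0]], "delta_rot": [[0,0,8.17],[0,0,8.17],[0,0,8.17],[0,0,8.17],[0,0,8.17],[0,0,8.17],[0,0,8.17],[0,0,8.17],[0,0,8.17],[0,0,8.17],[0,0,0],[0,0,0],[0,0,0],[0,0,0],[0,0,0],[0,0,0],[0,0,0],[0,0,0],[0,0,0],[0,0,0]], "grip": [0.3,0.3,0.3,0.3,0.3,0.3,0.3,0.3,0.3,0.3,0.3,0.3,0.3,0.3,0.3,0.3,0.3,0.3,0.3,0.3], "squeeze": 20}}

```text
clock: 4.0
tool_pos: [0.5009, 0.4482, 0.3027]
eef_rot: [0.743, 0.669, 0.0, -0.0]
contact_force: [0.5, -0.3, -0.2]
opening: 0.647
finger_force: 0.0
```

```bash
cat >> h.py <<'E'
def go(*tgts):
    "print tool-frame shift to each world target (x,y,z) in turn, from the measured pose"
    s=r.get_state(); p=s["tool_pos"]; M=R.from_quat(s["eef_rot"]).as_matrix()
    y=M[:,1]; print("t",s["clock"],"pos",p,"yaw_y",round(np.degrees(np.arctan2(y[1],y[0])),1),"tilt",M[:2,2],"q",s["q"],"F",s["contact_force"],"op",round(s["opening"],3),"ff",round(s["finger_force"],2))
    for t in tgts: d=M.T@(np.array(t)-p); print(t,"shift",d); p=np.array(t)
E
python3 -c "
from h import *
go((.484,-.282,.31))"
```

```text
t 4.0 pos [0.5009 0.4482 0.3027] yaw_y -6.0 tilt [-0.0002  0.0004] q [-0.8858  0.7601  0.1734  1.4194 -0.1447  0.9744 -0.7825] F [ 0.4979 -0.2934 -0.1633] op 0.647 ff 0.0
(0.484, -0.282, 0.31) shift [-0.7279  0.0595 -0.0075]
```

{"name": "play_rows", "arguments": {"translation": [[-0.02,0.003,0],[-0.038,0.003,0],[-0.04,0.003,0],[-0.04,0.003,0],[-0.04,0.003,0],[-0.04,0.003,0],[-0.04,0.003,0],[-0.04,0.003,0],[-0.04,0.003,0],[-0.04,0.003,0],[-0.04,0.003,0],[-0.04,0.003,0],[-0.04,0.003,0],[-0.04,0.003,0],[-0.04,0.003,0],[-0.04,0.003,0],[-0.04,0.003,0],[-0.03,0.003,0],[-0.025,0.003,0],[-0.015,0.002,0]], "delta_rot": [[0,0,0],[0,0,0],[0,0,0],[0,0,0],[0,0,0],[0,0,0],[0,0,0],[0,0,0],[0,0,0],[0,0,0],[0,0,0],[0,0,0],[0,0,0],[0,0,0],[0,0,0],[0,0,0],[0,0,0],[0,0,0],[0,0,0],[0,0,0]], "grip": [0.3,0.3,0.3,0.3,0.3,0.3,0.3,0.3,0.3,0.3,0.3,0.3,0.3,0.3,0.3,0.3,0.3,0.3,0.3,0.3]}}

```text
clock: 6.5
tool_pos: [0.4822, -0.283, 0.3027]
eef_rot: [0.744, 0.669, -0.0, 0.0]
contact_force: [0.3, -0.1, 0.6]
opening: 0.649
finger_force: 0.0
```

```bash
python3 -c "
from h import *
go((.484,-.282,.231))
im=r.snapshot('scene'); crop(im,220,150,370,300,4,'s1')"
```

```text
t 6.5 pos [ 0.4822 -0.283   0.3027] yaw_y -6.1 tilt [ 0.0002 -0.0004] q [ 0.4064  0.5999  0.0691  1.7764 -0.0558  0.7669  0.3972] F [ 0.3376 -0.0837  0.6015] op 0.649 ff 0.0
(0.484, -0.282, 0.231) shift [0.0012 0.0017 0.0717]
```

View pics/s1.png

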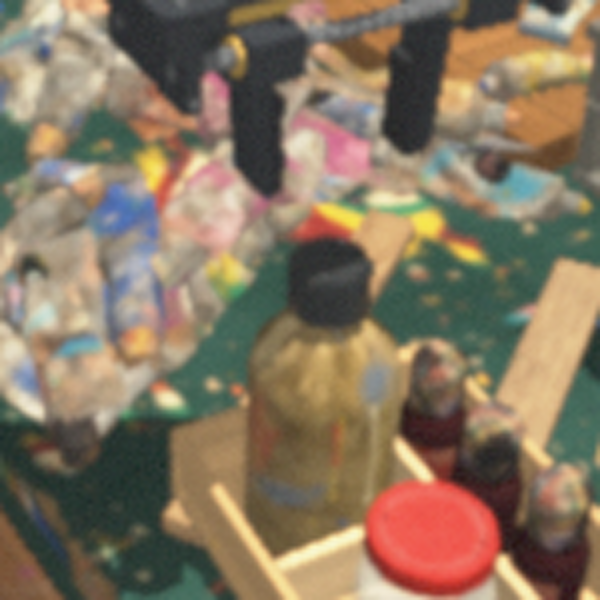

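The open fingers hang above and on both sides of the black cap (tips at crop pixels (265,190) and (405,150), cap at (330,280)). It's safe to descend.

{"name": "play_rows", "arguments": {"translation": [[0,0.001,0.012],[0.001,0.001,0.016],[0,0,0.016],[0,0,0.016],[0,0,0.012],[0,0,0],[0,0,0],[0,0,0],[0,0,0],[0,0,0],[0,0,0],[0,0,0]], "delta_rot": [[0,0,0],[0,0,0],[0,0,0],[0,0,0],[0,0,0],[0,0,0],[0,0,0],[0,0,0],[0,0,0],[0,0,0],[0,0,0],[0,0,0]], "grip": [0.3,0.3,0.3,0.3,0.3,0.3,-1,-1,-1,-1,-1,-1], "squeeze": 30}}

```text
clock: 8.05
tool_pos: [0.4845, -0.2809, 0.2311]
eef_rot: [0.743, 0.669, 0.0, 0.0]
contact_force: [-1.7, 0.5, 5.5]
opening: 0.298
finger_force: 30.0
```

{"name": "play_rows", "arguments": {"translation": [[0,0,-0.005],[0,0,-0.015],[0,0,-0.02],[0,0,-0.02],[0,0,-0.02],[0,0,-0.02],[0,0,-0.015],[0,0,-0.005],[0,0,0]], "delta_rot": [[0,0,0],[0,0,0],[0,0,0],[0,0,0],[0,0,0],[0,0,0],[0,0,0],[0,0,0],[0,0,0]], "grip": [-1,-1,-1,-1,-1,-1,-1,-1,-1]}}

```text
clock: 9.18
tool_pos: [0.4843, -0.2807, 0.3506]
eef_rot: [0.743, 0.669, 0.0, -0.0]
contact_force: [-0.4, -0.0, -5.1]
opening: 0.298
finger_force: 30.0
```

Run:
```python
from h import *
# tray fit: look at top silhouette corners
r.snapshot("top")
for d in r.silhouettes("top","drip_tray")[:1]:
    v,u=np.nonzero(d["pixels"]); b=cv2.boxPoints(cv2.minAreaRect(np.c_[u,v].astype(np.float32)))
    W=np.array([ray("top",p,.012)[:2] for p in b]);print(W,W.mean(0))
go((.55,.385,.350))
```

```text
[[0.6071 0.4619]
 [0.6186 0.3324]
 [0.4014 0.3096]
 [0.3906 0.4376]] [0.5044 0.3854]
t 9.275 pos [ 0.4841 -0.2806  0.3499] yaw_y -6.0 tilt [-0.0015  0.0008] q [ 0.3954  0.5436  0.0778  1.7143 -0.052   0.8874  0.3901] F [-0.3272  0.3473 -4.263 ] op 0.3 ff 30.0
(0.55, 0.385, 0.35) shift [ 0.6688 -0.0041  0.0004]
```

{"name": "play_rows", "arguments": {"translation": [[0.01,0.0,0],[0.02,0,0],[0.03,0,0],[0.0427,0,0],[0.0427,0,0],[0.0427,0,0],[0.0427,0,0],[0.0427,0,0],[0.0427,0,0],[0.0427,0,0],[0.0427,0,0],[0.0427,0,0],[0.0427,0,0],[0.0427,0,0],[0.0427,0,0],[0.0427,0.0015,0],[0.03,0,0],[0.02,0,0],[0.01,0,0],[0,0,0]], "delta_rot": [[0,0,0],[0,0,0],[0,0,0],[0,0,0],[0,0,0],[0,0,0],[0,0,0],[0,0,0],[0,0,0],[0,0,0],[0,0,0],[0,0,0],[0,0,0],[0,0,0],[0,0,0],[0,0,0],[0,0,0],[0,0,0],[0,0,0],[0,0,0]], "grip": [-1,-1,-1,-1,-1,-1,-1,-1,-1,-1,-1,-1,-1,-1,-1,-1,-1,-1,-1,-1]}}

```text
clock: 11.78
tool_pos: [0.5556, 0.3915, 0.3503]
eef_rot: [0.743, 0.67, -0.0, -0.0]
contact_force: [-0.0, -0.5, -5.5]
opening: 0.294
finger_force: 30.0
```

{"name": "play_rows", "arguments": {"translation": [[0,0,0.01],[0,0,0.02],[0,0,0.025],[0,0,0.025],[0,0,0.02],[0,0,0.015],[0,0,0.01],[0,0,0.005],[0,0,0.004],[0,0,0.001],[0,0,0]], "delta_rot": [[0,0,0],[0,0,0],[0,0,0],[0,0,0],[0,0,0],[0,0,0],[0,0,0],[0,0,0],[0,0,0],[0,0,0],[0,0,0]], "grip": [-1,-1,-1,-1,-1,-1,-1,-1,-1,-1,-1]}}

```text
clock: 13.15
tool_pos: [0.5568, 0.3906, 0.2161]
eef_rot: [0.743, 0.669, 0.0, -0.0]
contact_force: [-0.5, -0.1, -5.0]
opening: 0.293
finger_force: 30.0
```

{"name": "play_rows", "arguments": {"translation": [[0,0,0.001],[0,0,0.001],[0,0,0.001],[0,0,0]], "delta_rot": [[0,0,0],[0,0,0],[0,0,0],[0,0,0]], "grip": [-1,-1,-1,-1]}}

```text
clock: 13.65
tool_pos: [0.5567, 0.3905, 0.213]
eef_rot: [0.743, 0.669, 0.0, -0.0]
contact_force: [-1.4, 0.2, -2.2]
opening: 0.295
finger_force: 30.0
```

Contact is starting. I'll go 1 mm further, release and rise.

{"name": "play_rows", "arguments": {"translation": [[0,0,0.001],[0,0,0],[0,0,0],[0,0,0],[0,0,0],[0,0,-0.01],[0,0,-0.03],[0,0,-0.04],[0,0,-0.04],[0,0,-0.02]], "delta_rot": [[0,0,0],[0,0,0],[0,0,0],[0,0,0],[0,0,0],[0,0,0],[0,0,0],[0,0,0],[0,0,0],[0,0,0]], "grip": [-1,0.3,0.3,0.3,0.3,0.3,0.3,0.6,1,1]}}

```text
clock: 14.9
tool_pos: [0.5574, 0.3908, 0.3554]
eef_rot: [0.743, 0.669, 0.002, 0.0]
contact_force: [-0.1, 0.1, 0.2]
opening: 0.968
finger_force: 0.0
```

Run:
```python
from h import *
im=r.snapshot("scene"); crop(im,130,60,280,200,4,"s2")
go((.475,-.371,.25))
```

```text
t 14.95 pos [0.5581 0.3912 0.3574] yaw_y -6.0 tilt [0.0067 0.005 ] q [-0.7329  0.7172  0.1096  1.3209 -0.0808  1.0994 -0.7191] F [1.1695 0.3389 2.3893] op 0.992 ff 0.0
(0.475, -0.371, 0.25) shift [-0.7673 -0.0033  0.103 ]
```

View pics/s2.png

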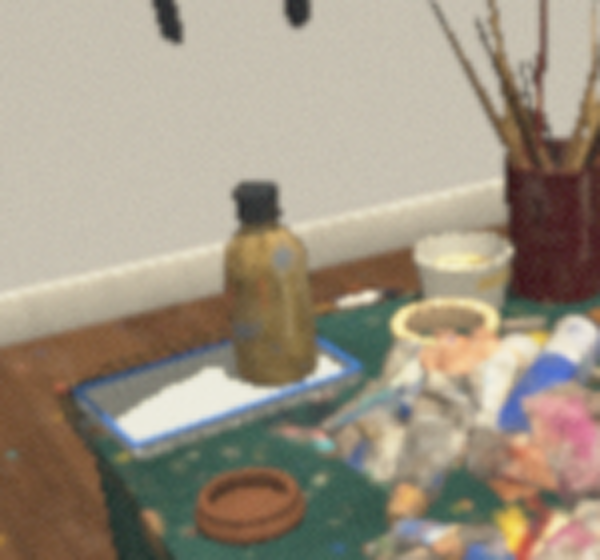

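The turps bottle stands upright in the far half of the tray (crop pixel (270,300), base at (275,375)). Next is the jar.

{"name": "play_rows", "arguments": {"translation": [[-0.02,0,0],[-0.035,0,0],[-0.045,0,0],[-0.045,0,0],[-0.045,0,0],[-0.045,0,0],[-0.045,0,0],[-0.045,0,0],[-0.045,0,0],[-0.045,0,0],[-0.045,0,0],[-0.045,0,0],[-0.045,0,0],[-0.045,0,0],[-0.045,0,0.01],[-0.045,0,0.02],[-0.035,0,0.02],[-0.025,0,0.02],[-0.015,-0.002,0.02],[-0.007,-0.001,0.01]], "delta_rot": [[0,0,0],[0,0,0],[0,0,0],[0,0,0],[0,0,0],[0,0,0],[0,0,0],[0,0,0],[0,0,0],[0,0,0],[0,0,0],[0,0,0],[0,0,0],[0,0,0],[0,0,0],[0,0,0],[0,0,0],[0,0,0],[0,0,0],[0,0,0]], "grip": [1,1,1,1,1,1,1,1,1,1,1,1,1,1,1,1,1,1,1,1]}}

```text
clock: 17.45
tool_pos: [0.4727, -0.3721, 0.2503]
eef_rot: [0.743, 0.669, -0.0, -0.001]
contact_force: [-0.4, 0.2, 0.3]
opening: 0.995
finger_force: 0.0
```

{"name": "play_rows", "arguments": {"translation": [[0,0,0],[0,0,0],[0,0,0],[0,0,0],[0,0,0],[0,0,0],[0,0,0],[0,0,0],[0,0,0],[0,0,0],[0,0,0]], "delta_rot": [[0,0,9],[0,0,9],[0,0,9],[0,0,9],[0,0,9],[0,0,9],[0,0,9],[0,0,9],[0,0,9],[0,0,9],[0,0,0]], "grip": [1,1,1,1,1,1,1,1,1,1,1]}}

```text
clock: 18.82
tool_pos: [0.474, -0.3708, 0.2516]
eef_rot: [0.999, -0.051, 0.0, -0.0]
contact_force: [0.4, -0.0, 0.0]
opening: 0.996
finger_force: 0.0
```

Run:
```python
from h import *
for c in("scene","top"):
    im=r.snapshot(c)
    if c=="scene": crop(im,250,170,400,320,4,"s3")
go((.475,-.371,.130))
```

```text
t 18.925 pos [ 0.4738 -0.3713  0.2517] yaw_y -95.8 tilt [0.0003 0.0005] q [ 0.3099  0.7786  0.5102  1.7107 -0.5063  0.7872 -0.6095] F [-0.0012  0.1091  0.2104] op 0.999 ff 0.0
(0.475, -0.371, 0.13) shift [ 0.0012 -0.0004  0.1217]
```

View pics/s3.png

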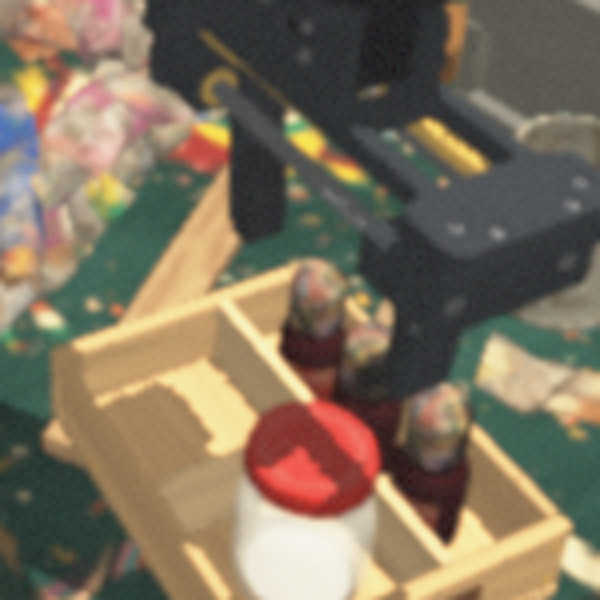

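The two fingers straddle the jar along y: one over the divider side at (258,225), the other at (420,360). The lid centre is at (313,457). I'm going down.

{"name": "play_rows", "arguments": {"translation": [[0.001,0,0.01],[0,0,0.02],[0,0,0.02],[0,0,0.02],[0,0,0.02],[0,0,0.015],[0,0,0.01],[0,0,0.005],[0,0,0],[0,0,0],[0,0,0],[0,0,0],[0,0,0],[0,0,0]], "delta_rot": [[0,0,0],[0,0,0],[0,0,0],[0,0,0],[0,0,0],[0,0,0],[0,0,0],[0,0,0],[0,0,0],[0,0,0],[0,0,0],[0,0,0],[0,0,0],[0,0,0]], "grip": [1,1,1,1,1,1,1,1,1,0.3,-0.2,-1,-1,-1], "squeeze": 30}}

```text
clock: 20.68
tool_pos: [0.4745, -0.3722, 0.132]
eef_rot: [0.999, -0.052, 0.0, 0.0]
contact_force: [0.1, 0.5, 2.6]
opening: 0.664
finger_force: 30.0
```

{"name": "play_rows", "arguments": {"translation": [[0,0,-0.005],[0,0,-0.015],[0,0,-0.025],[0,0,-0.025],[0,0,-0.025],[0,0,-0.02],[0,0,-0.005],[0,-0.01,0],[0,-0.02,0],[-0.003,-0.03,0],[-0.006,-0.04,0],[-0.006,-0.04,0],[-0.006,-0.04,0],[-0.006,-0.04,0],[-0.006,-0.04,0],[-0.006,-0.04,0],[-0.006,-0.04,0],[-0.006,-0.04,0],[-0.006,-0.04,0],[-0.006,-0.04,0]], "delta_rot": [[0,0,0],[0,0,0],[0,0,0],[0,0,0],[0,0,0],[0,0,0],[0,0,0],[0,0,0],[0,0,0],[0,0,0],[0,0,0],[0,0,0],[0,0,0],[0,0,0],[0,0,0],[0,0,0],[0,0,0],[0,0,0],[0,0,0],[0,0,0]], "grip": [-1,-1,-1,-1,-1,-1,-1,-1,-1,-1,-1,-1,-1,-1,-1,-1,-1,-1,-1,-1]}}

```text
clock: 23.18
tool_pos: [0.4584, 0.0946, 0.2512]
eef_rot: [0.999, -0.052, -0.001, -0.0]
contact_force: [-0.2, 0.2, -3.8]
opening: 0.667
finger_force: 30.0
```

```bash
python3 -c "
from h import *
go((.452,.380,.25))"
```

```text
t 23.175 pos [0.4584 0.0946 0.2512] yaw_y -95.9 tilt [-0.0018  0.0004] q [-0.6597  0.656   0.5898  2.1027 -0.6722  0.5775 -1.2575] F [-0.2437  0.2127 -3.7572] op 0.667 ff 30.0
(0.452, 0.38, 0.25) shift [-0.0359 -0.2832  0.0013]
```

{"name": "play_rows", "arguments": {"translation": [[-0.006,-0.04,0],[-0.006,-0.04,0],[-0.006,-0.04,0],[-0.006,-0.04,0],[-0.005,-0.04,0],[-0.004,-0.035,0],[-0.003,-0.025,0],[-0.002,-0.015,0.01],[0,-0.008,0.02],[0,-0.002,0.025],[0,0,0.025],[0,0,0.02],[0,0,0.015],[0,0,0.01],[0,0,0.005],[0,0,0.003],[0,0,0]], "delta_rot": [[0,0,0],[0,0,0],[0,0,0],[0,0,0],[0,0,0],[0,0,0],[0,0,0],[0,0,0],[0,0,0],[0,0,0],[0,0,0],[0,0,0],[0,0,0],[0,0,0],[0,0,0],[0,0,0],[0,0,0]], "grip": [-1,-1,-1,-1,-1,-1,-1,-1,-1,-1,-1,-1,-1,-1,-1,-1,-1]}}

```text
clock: 25.3
tool_pos: [0.4521, 0.3795, 0.119]
eef_rot: [0.999, -0.052, 0.0, -0.0]
contact_force: [-0.0, 0.8, -3.4]
opening: 0.66
finger_force: 30.0
```

Target z is about 0.114.

{"name": "play_rows", "arguments": {"translation": [[0,0,0.002],[0,0,0.001],[0,0,0.001],[0,0,0.001],[0,0,0]], "delta_rot": [[0,0,0],[0,0,0],[0,0,0],[0,0,0],[0,0,0]], "grip": [-1,-1,-1,-1,-1]}}

```text
clock: 25.92
tool_pos: [0.4519, 0.3794, 0.1138]
eef_rot: [0.999, -0.052, -0.0, -0.0]
contact_force: [-0.1, 0.1, -3.6]
opening: 0.663
finger_force: 30.0
```

{"name": "play_rows", "arguments": {"translation": [[0,0,0.001],[0,0,0.001],[0,0,0]], "delta_rot": [[0,0,0],[0,0,0],[0,0,0]], "grip": [-1,-1,-1]}}

```text
clock: 26.3
tool_pos: [0.452, 0.3793, 0.1136]
eef_rot: [0.999, -0.053, -0.0, -0.001]
contact_force: [-4.5, -1.7, 13.0]
opening: 0.663
finger_force: 30.0
```

{"name": "play_rows", "arguments": {"translation": [[0,0,-0.001],[0,0,0],[0,0,0],[0,0,0],[0,0,-0.01],[0,0,-0.03],[0,0,-0.04],[0,0,-0.04],[0,0,-0.03],[0,0,0],[0,0,0],[0,0,0],[0,0,0],[0,0,0],[0,0,0],[0,0,0],[0,0,0],[0,0,0],[0,0,0]], "delta_rot": [[0,0,0],[0,0,0],[0,0,0],[0,0,0],[0,0,0],[0,0,0],[0,0,0],[0,0,0],[0,0,0],[0,0,-9],[0,0,-9],[0,0,-9],[0,0,-9],[0,0,-9],[0,0,-9],[0,0,-9],[0,0,-9],[0,0,-9],[0,0,-9]], "grip": [-1,0.7,1,1,1,1,1,1,1,1,1,1,1,0.5,0.4,0.4,0.4,0.4,0.4]}}

```text
clock: 28.68
tool_pos: [0.4522, 0.3789, 0.2633]
eef_rot: [0.742, 0.671, 0.0, 0.0]
contact_force: [0.3, -0.3, 0.8]
opening: 0.702
finger_force: 0.0
```

Run:
```python
from h import *
im=r.snapshot("scene"); crop(im,130,60,280,200,4,"s4")
for c in("scene","top"):
    if c=="top": r.snapshot(c)
    for t in("jar","turps_bottle"): print(c,t,[(np.round(d["point"],3),round(d["confidence"],2)) for d in r.look_for(c,t)[:2]])
go((.550,-.284,.25))
```

```text
scene jar [(array([0.442, 0.357, 0.06 ]), 0.84)]
scene turps_bottle [(array([0.547, 0.367, 0.092]), 0.79)]
top jar [(array([0.453, 0.371, 0.089]), 0.92)]
top turps_bottle [(array([0.558, 0.37 , 0.118]), 0.97)]
t 28.975 pos [0.452  0.3792 0.2629] yaw_y -6.1 tilt [ 0.0003 -0.0002] q [-0.9271  0.7064  0.2638  1.7307 -0.2538  0.7378 -0.6421] F [-0.3053  0.8742  0.0582] op 0.701 ff 0.0
(0.55, -0.284, 0.25) shift [-0.6489  0.1684  0.013 ]
```

View pics/s4.png

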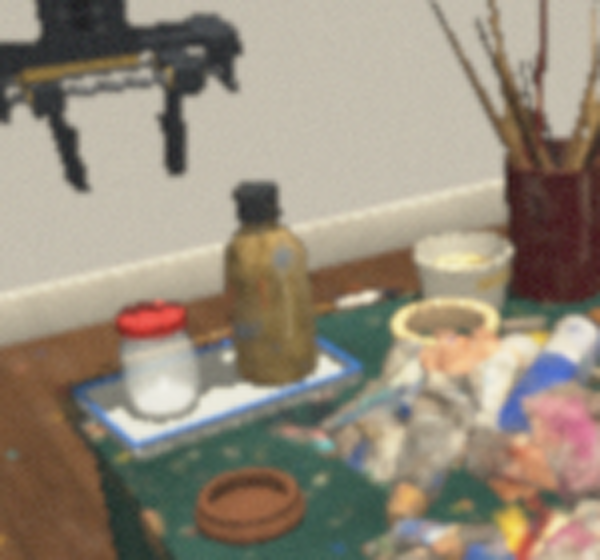

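Jar (crop (160,360)) and turps (270,300) both stand upright on the tray. Next are the inks.

{"name": "play_rows", "arguments": {"translation": [[-0.01,0,0],[-0.02,0.005,0],[-0.03,0.01,0],[-0.04,0.01,0],[-0.04,0.01,0],[-0.04,0.01,0],[-0.04,0.01,0],[-0.04,0.01,0],[-0.04,0.01,0],[-0.04,0.01,0],[-0.04,0.01,0],[-0.04,0.01,0],[-0.04,0.01,0],[-0.04,0.01,0],[-0.04,0.01,0],[-0.04,0.01,0],[-0.04,0.01,0],[-0.03,0.01,0],[0,0.005,0],[0,0,0]], "delta_rot": [[0,0,0],[0,0,0],[0,0,0],[0,0,0],[0,0,0],[0,0,0],[0,0,0],[0,0,0],[0,0,0],[0,0,0],[0,0,0],[0,0,0],[0,0,0],[0,0,0],[0,0,0],[0,0,0],[0,0,0],[0,0,0],[0,0,0],[0,0,0]], "grip": [0.3,0.3,0.3,0.3,0.3,0.3,0.3,0.3,0.3,0.3,0.3,0.3,0.3,0.3,0.3,0.3,0.3,0.3,0.3,0.3]}}

```text
clock: 31.48
tool_pos: [0.5525, -0.2842, 0.2624]
eef_rot: [0.743, 0.669, 0.0, -0.001]
contact_force: [0.1, 1.4, -0.4]
opening: 0.648
finger_force: 0.0
```

Run:
```python
from h import *
go((.551,-.285,.142))
im=r.snapshot("scene"); crop(im,270,180,390,300,5,"s5")
```

```text
t 31.475 pos [ 0.5525 -0.2842  0.2624] yaw_y -6.0 tilt [-0.0005  0.0013] q [ 0.3372  0.7328  0.1159  1.6274 -0.1105  0.7888  0.3968] F [ 0.058   1.3932 -0.3746] op 0.648 ff 0.0
(0.551, -0.285, 0.142) shift [-0.0011 -0.0013  0.1204]
```

View pics/s5.png

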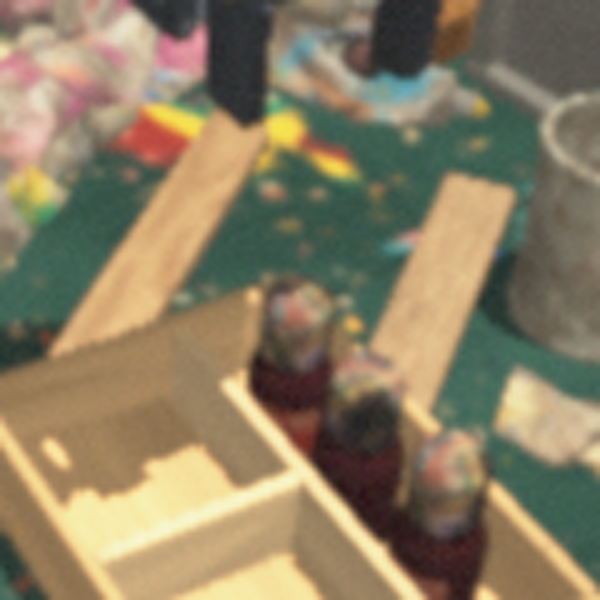

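The fingers hang along x over the row. The three caps are at (297,303), (365,377) and (447,460).

{"name": "play_rows", "arguments": {"translation": [[-0.001,-0.001,0.01],[0,0,0.02],[0,0,0.025],[0,0,0.025],[0,0,0.02],[0,0,0.012],[0,0,0.008],[0,0,0],[0,0,0],[0,0,0],[0,0,0],[0,0,0],[0,0,0],[0,0,0]], "delta_rot": [[0,0,0],[0,0,0],[0,0,0],[0,0,0],[0,0,0],[0,0,0],[0,0,0],[0,0,0],[0,0,0],[0,0,0],[0,0,0],[0,0,0],[0,0,0],[0,0,0]], "grip": [0.3,0.3,0.3,0.3,0.3,0.3,0.3,0.3,-0.1,-1,-1,-1,-1,-1], "squeeze": 15}}

```text
clock: 33.28
tool_pos: [0.5522, -0.2859, 0.143]
eef_rot: [0.743, 0.669, 0.0, 0.0]
contact_force: [0.4, -0.2, 2.3]
opening: 0.308
finger_force: 15.0
```

{"name": "play_rows", "arguments": {"translation": [[0,0,-0.005],[0,0,-0.01],[0,0,-0.01],[0,0,-0.005],[0,0,0],[0,0,0],[0,0,0],[0,0,0]], "delta_rot": [[0,0,0],[0,0,0],[0,0,0],[0,0,0],[0,0,0],[0,0,0],[0,0,0],[0,0,0]], "grip": [-1,-1,-1,-1,-1,-1,-1,-1]}}

```text
clock: 34.28
tool_pos: [0.5517, -0.2857, 0.1724]
eef_rot: [0.743, 0.669, -0.0, -0.0]
contact_force: [-0.0, -0.7, -1.3]
opening: 0.303
finger_force: 15.0
```

```bash
cat >> h.py <<'E'
def weigh(n=14):
    F=[]
    for _ in range(n): r.snapshot("top"); F.append(r.get_state()["contact_force"][2])
    print("Fz",np.round(F,2),"mean",np.mean(F).round(3))
E
python3 -c "
from h import *
weigh(); go((.444,.185,.30))"
```

```text
Fz [-2.03 -1.76 -1.88 -1.45 -1.61 -1.14 -1.29 -0.95 -1.7  -1.93 -2.43 -1.36
 -2.4  -2.04] mean -1.711
t 34.975 pos [ 0.5518 -0.2858  0.1727] yaw_y -6.0 tilt [0. 0.] q [ 0.3526  0.8548  0.0928  1.6886 -0.1235  0.6039  0.4106] F [-0.0892 -0.109  -2.0374] op 0.306 ff 14.97
(0.444, 0.185, 0.3) shift [ 0.4569 -0.1565 -0.1273]
```

The reading is 1.7 N, so this bottle (about 160 g) is the full one; an empty one would read about 0.5 N. I'll refine the holder position before carrying it there.

Run:
```python
from h import *
from scipy.optimize import minimize
a=np.linspace(0,2*np.pi,60); ci=np.c_[.041*np.cos(a),.041*np.sin(a)]
for c in("top","scene"):
    r.snapshot(c); d=r.silhouettes(c,"ink_holder")[0]; m=cv2.resize(d["pixels"].astype(np.uint8),None,fx=8,fy=8,interpolation=cv2.INTER_NEAREST)
    def cost(p):
        P=np.vstack([np.c_[ci+p,np.full(60,z)] for z in(0,.021)])
        h=cv2.convexHull(((proj(c,P)+.5)*8).astype(np.float32)).astype(np.int32)
        q=np.zeros_like(m); cv2.fillConvexPoly(q,h,1)
        return ((q!=m).sum())/(m.sum())
    s=minimize(cost,[.447,.184],method="Nelder-Mead",options=dict(initial_simplex=[[.447,.184],[.455,.184],[.447,.192]],xatol=2e-4))
    print(c,d["confidence"],s.x,s.fun)
go((.448,.185,.172))
```

```text
top 0.61 [0.4512 0.184 ] 0.12612123842592593Traceback (most recent call last):
  File "<stdin>", line 5, in <module>
IndexError: list index out of range
```

{"name": "play_rows", "arguments": {"translation": [[0,0,-0.01],[0,0,-0.02],[0,0,-0.025],[0,0,-0.02],[0.01,0,-0.01],[0.02,-0.005,-0.003],[0.03,-0.01,0],[0.038,-0.0125,0],[0.038,-0.0125,0],[0.038,-0.0125,0],[0.038,-0.0125,0],[0.038,-0.0125,0],[0.038,-0.0125,0],[0.038,-0.0125,0],[0.038,-0.0125,0],[0.036,-0.0125,0],[0.03,-0.0125,0],[0.02,-0.0125,0],[0.006,0,0],[0,0,0]], "delta_rot": [[0,0,0],[0,0,0],[0,0,0],[0,0,0],[0,0,0],[0,0,0],[0,0,0],[0,0,0],[0,0,0],[0,0,0],[0,0,0],[0,0,0],[0,0,0],[0,0,0],[0,0,0],[0,0,0],[0,0,0],[0,0,0],[0,0,0],[0,0,0]], "grip": [-1,-1,-1,-1,-1,-1,-1,-1,-1,-1,-1,-1,-1,-1,-1,-1,-1,-1,-1,-1]}}

```text
clock: 37.67
tool_pos: [0.4477, 0.1838, 0.2606]
eef_rot: [0.743, 0.669, -0.0, 0.0]
contact_force: [-0.0, -0.7, -0.8]
opening: 0.312
finger_force: 15.0
```

```bash
python3 -c "
from h import *
go((.448,.184,.14))"
```

```text
t 37.675 pos [0.4477 0.1838 0.2606] yaw_y -6.0 tilt [-0.0001 -0.0003] q [-0.6185  0.5873  0.2108  2.0398 -0.2284  0.5365 -0.3491] F [-0.046  -0.663  -0.8291] op 0.312 ff 14.97
(0.448, 0.184, 0.14) shift [0.0003 0.0003 0.1206]
```

{"name": "play_rows", "arguments": {"translation": [[0,0,0.01],[0,0,0.02],[0,0,0.025],[0,0,0.025],[0,0,0.016],[0,0,0.01],[0,0,0.003],[0,0,0]], "delta_rot": [[0,0,0],[0,0,0],[0,0,0],[0,0,0],[0,0,0],[0,0,0],[0,0,0],[0,0,0]], "grip": [-1,-1,-1,-1,-1,-1,-1,-1]}}

```text
clock: 38.67
tool_pos: [0.4481, 0.1835, 0.1518]
eef_rot: [0.743, 0.669, 0.0, 0.0]
contact_force: [0.4, -0.6, -1.9]
opening: 0.309
finger_force: 15.0
```

```bash
python3 -c "
from h import *
im=r.snapshot('scene'); crop(im,155,130,235,205,8,'s6')"
```

```text
(no output)
```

View pics/s6.png

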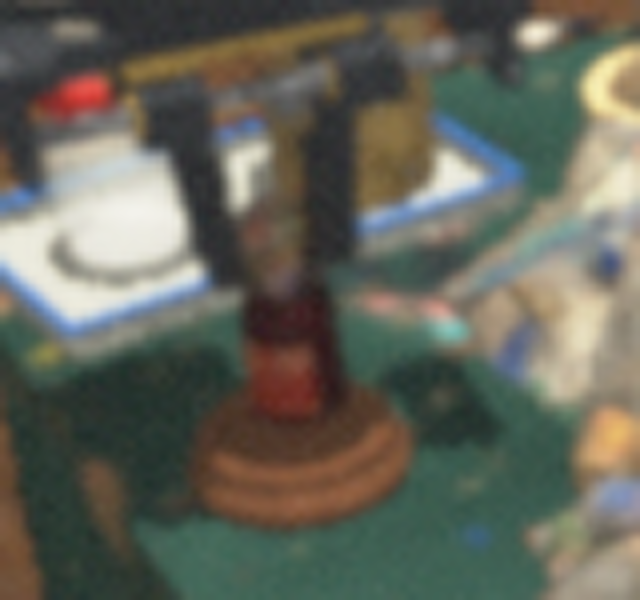

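```bash
python3 -c "
from h import *
a=np.linspace(0,2*np.pi,60)
c8=lambda P:(proj('scene',P)-[155,130]+.5)*8-.5
for rr,z,x,y in((.041,0,.448,.184),(.041,.021,.448,.184),(.0175,.030,.4481,.1835),(.0175,.08,.4481,.1835)):
    p=c8(np.c_[x+rr*np.cos(a),y+rr*np.sin(a),0*a+z]); print(z,p.min(0),p.max(0))
print(c8([[.448,.184,.021],[.458,.184,.021],[.448,.194,.021]]))
"
```

```text
0 [201.0083 415.1081] [424.6956 536.2877]
0.021 [192.6783 368.0399] [418.9209 487.3575]
0.03 [255.4493 380.4145] [352.4673 430.97  ]
0.08 [236.5251 261.6305] [336.2686 310.0359]
[[306.3408 425.7013]
 [331.7106 417.7164]
 [295.8591 413.6576]]
```

The bottle hangs upright over the well (bottle foot at about (290,415), ring outline 192–412). Compared with the projected models, the offset is only a few mm. Lowering it.

{"name": "play_rows", "arguments": {"translation": [[0,0,0.006],[0,0,0.006],[0,0,0.005],[0,0,0.003],[0,0,0.002],[0,0,0.001],[0,0,0]], "delta_rot": [[0,0,0],[0,0,0],[0,0,0],[0,0,0],[0,0,0],[0,0,0],[0,0,0]], "grip": [-1,-1,-1,-1,-1,-1,-1]}}

```text
clock: 39.6
tool_pos: [0.4479, 0.1837, 0.1287]
eef_rot: [0.743, 0.669, 0.0, -0.0]
contact_force: [0.7, -0.3, -1.5]
opening: 0.303
finger_force: 15.0
```

{"name": "play_rows", "arguments": {"translation": [[0,0,0.001],[0,0,0]], "delta_rot": [[0,0,0],[0,0,0]], "grip": [-1,-1]}}

```text
clock: 39.85
tool_pos: [0.448, 0.1837, 0.1278]
eef_rot: [0.743, 0.669, 0.0, 0.0]
contact_force: [0.2, 0.6, -0.6]
opening: 0.313
finger_force: 15.0
```

{"name": "play_rows", "arguments": {"translation": [[0,0,0.001],[0,0,0]], "delta_rot": [[0,0,0],[0,0,0]], "grip": [-1,-1]}}

```text
clock: 40.1
tool_pos: [0.4485, 0.1837, 0.1275]
eef_rot: [0.743, 0.669, 0.001, 0.0]
contact_force: [0.3, 0.0, 6.5]
opening: 0.309
finger_force: 15.0
```

Contact. Release, rise and turn towards the jar grasp (+90).

{"name": "play_rows", "arguments": {"translation": [[0,0,0],[0,0,0],[0,0,0],[0,0,0],[0,0,-0.01],[0,0,-0.03],[0,0,-0.04],[0,0,-0.04],[0,0,-0.03],[0,0,0],[0,0,0],[0,0,0],[0,0,0],[0,0,0],[0,0,0],[0,0,0],[0,0,0],[0,0,0],[0,0,0]], "delta_rot": [[0,0,0],[0,0,0],[0,0,0],[0,0,0],[0,0,0],[0,0,0],[0,0,0],[0,0,0],[0,0,0],[0,0,9],[0,0,9],[0,0,9],[0,0,9],[0,0,9],[0,0,9],[0,0,9],[0,0,9],[0,0,9],[0,0,9]], "grip": [0.3,0.3,0.3,0.3,0.3,0.3,0.5,1,1,1,1,1,1,1,1,1,1,1,1]}}

```text
clock: 42.48
tool_pos: [0.4476, 0.1839, 0.2773]
eef_rot: [0.998, -0.055, -0.0, -0.001]
contact_force: [-0.0, 1.1, -0.8]
opening: 1.003
finger_force: 0.0
```

Run:
```python
from h import *
im=r.snapshot("scene"); crop(im,130,90,250,210,5,"s7")
go((.452,.3793,.25))
```

```text
t 42.525 pos [0.4476 0.184  0.2771] yaw_y -96.5 tilt [-0.0002  0.0008] q [-0.9101  0.656   0.7123  2.0364 -0.6736  0.695  -1.4452] F [ 0.0915 -0.3037 -0.4864] op 0.995 ff 0.0
(0.452, 0.3793, 0.25) shift [-0.0179 -0.1945  0.0273]
```

View pics/s7.png

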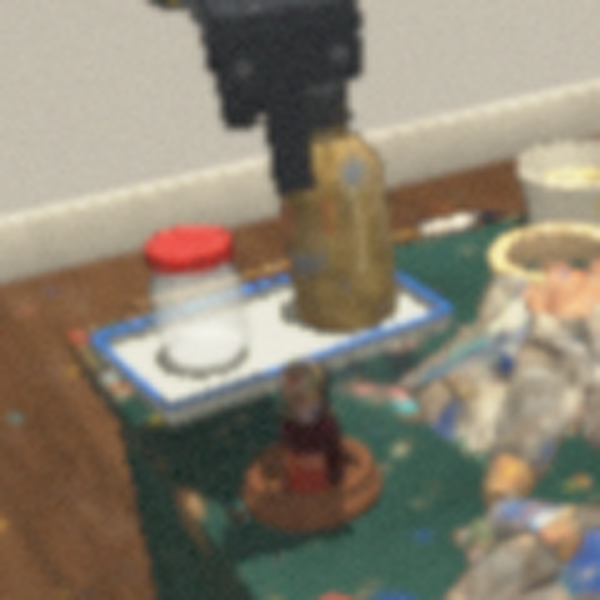

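The full bottle stands upright in the well (crop (310,430)); jar (195,300) and turps (345,240) are unchanged. Fetching the jar.

{"name": "play_rows", "arguments": {"translation": [[-0.002,-0.0145,0],[-0.002,-0.03,0],[-0.004,-0.04,0],[-0.004,-0.04,0],[-0.004,-0.04,0],[-0.002,-0.02,0],[0,-0.01,0.01],[0,0,0.025],[0,0,0.03],[0,0,0.03],[0,0,0.025],[0,0,0.02],[0,0,0.015],[0,0,0.007],[0,0,0],[0,0,0],[0,0,0],[0,0,0],[0,0,0],[0,0,0]], "delta_rot": [[0,0,0],[0,0,0],[0,0,0],[0,0,0],[0,0,0],[0,0,0],[0,0,0],[0,0,0],[0,0,0],[0,0,0],[0,0,0],[0,0,0],[0,0,0],[0,0,0],[0,0,0],[0,0,0],[0,0,0],[0,0,0],[0,0,0],[0,0,0]], "grip": [1,1,1,1,1,1,1,1,1,1,1,1,1,1,1,0.4,0,-1,-1,-1], "squeeze": 30}}

```text
clock: 45.02
tool_pos: [0.4505, 0.3794, 0.1151]
eef_rot: [0.999, -0.052, 0.0, -0.0]
contact_force: [-0.9, 0.5, 3.1]
opening: 0.657
finger_force: 30.0
```

{"name": "play_rows", "arguments": {"translation": [[0,0,-0.005],[0,0,-0.02],[0,0,-0.03],[0,0,-0.03],[0,0,-0.03],[0,0,-0.02],[0,0,-0.005],[0,0,0]], "delta_rot": [[0,0,0],[0,0,0],[0,0,0],[0,0,0],[0,0,0],[0,0,0],[0,0,0],[0,0,0]], "grip": [-1,-1,-1,-1,-1,-1,-1,-1]}}

```text
clock: 46.02
tool_pos: [0.45, 0.3789, 0.2548]
eef_rot: [0.999, -0.052, -0.0, -0.0]
contact_force: [-0.5, 0.1, -3.6]
opening: 0.662
finger_force: 30.0
```

```bash
python3 -c "
from h import *
go((.474,-.372,.254))"
```

```text
t 46.025 pos [0.45   0.3789 0.2548] yaw_y -96.0 tilt [-0.0004  0.    ] q [-1.1688  0.8207  0.7342  1.7557 -0.7102  0.8515 -1.7774] F [-0.4822  0.0772 -3.5779] op 0.662 ff 30.0
(0.474, -0.372, 0.254) shift [0.1026 0.7442 0.0008]
```

{"name": "play_rows", "arguments": {"translation": [[0,0.01,0],[0.003,0.02,0],[0.005,0.03,0],[0.006,0.042,0],[0.006,0.042,0],[0.006,0.042,0],[0.006,0.042,0],[0.006,0.042,0],[0.006,0.042,0],[0.006,0.042,0],[0.006,0.042,0],[0.006,0.042,0],[0.006,0.042,0],[0.006,0.042,0],[0.006,0.042,0],[0.006,0.042,0],[0.006,0.042,0],[0.006,0.042,0],[0.0046,0.035,0],[0,0.019,0]], "delta_rot": [[0,0,0],[0,0,0],[0,0,0],[0,0,0],[0,0,0],[0,0,0],[0,0,0],[0,0,0],[0,0,0],[0,0,0],[0,0,0],[0,0,0],[0,0,0],[0,0,0],[0,0,0],[0,0,0],[0,0,0],[0,0,0],[0,0,0],[0,0,0]], "grip": [-1,-1,-1,-1,-1,-1,-1,-1,-1,-1,-1,-1,-1,-1,-1,-1,-1,-1,-1,-1]}}

```text
clock: 48.52
tool_pos: [0.4729, -0.3738, 0.254]
eef_rot: [0.999, -0.054, -0.001, 0.0]
contact_force: [0.6, 1.0, -3.9]
opening: 0.659
finger_force: 30.0
```

```bash
python3 -c "
from h import *
go((.474,-.371,.138))"
```

```text
t 48.525 pos [ 0.4729 -0.3738  0.254 ] yaw_y -96.2 tilt [-0.0017 -0.0004] q [ 0.2932  0.7862  0.5515  1.7064 -0.5377  0.8059 -0.5832] F [ 0.6041  1.0243 -3.9398] op 0.659 ff 30.0
(0.474, -0.371, 0.138) shift [ 0.001 -0.003  0.116]
```

{"name": "play_rows", "arguments": {"translation": [[0,0,0],[0.001,-0.001,0.01],[0,-0.001,0.02],[0,0,0.025],[0,0,0.025],[0,0,0.02],[0,0,0.01],[0,0,0.006],[0,0,0.002],[0,0,0.001],[0,0,0]], "delta_rot": [[0,0,0],[0,0,0],[0,0,0],[0,0,0],[0,0,0],[0,0,0],[0,0,0],[0,0,0],[0,0,0],[0,0,0],[0,0,0]], "grip": [-1,-1,-1,-1,-1,-1,-1,-1,-1,-1,-1]}}

```text
clock: 49.9
tool_pos: [0.4759, -0.3699, 0.1361]
eef_rot: [0.999, -0.052, 0.0, 0.0]
contact_force: [-0.2, -0.3, -3.9]
opening: 0.662
finger_force: 30.0
```

{"name": "play_rows", "arguments": {"translation": [[0,0,0.001],[0,0,0]], "delta_rot": [[0,0,0],[0,0,0]], "grip": [-1,-1]}}

```text
clock: 50.15
tool_pos: [0.4757, -0.3698, 0.1347]
eef_rot: [0.999, -0.052, 0.0, -0.0]
contact_force: [-0.4, -0.2, -3.9]
opening: 0.663
finger_force: 30.0
```

{"name": "play_rows", "arguments": {"translation": [[0,0,0.001],[0,0,0.001],[0,0,0]], "delta_rot": [[0,0,0],[0,0,0],[0,0,0]], "grip": [-1,-1,-1]}}

```text
clock: 50.52
tool_pos: [0.4757, -0.3699, 0.1333]
eef_rot: [0.999, -0.053, 0.0, -0.0]
contact_force: [-1.4, 2.1, 3.6]
opening: 0.661
finger_force: 30.0
```

{"name": "play_rows", "arguments": {"translation": [[0,0,0],[0,0,0],[0,0,0],[0,0,0],[0,0,-0.01],[0,0,-0.03],[0,0,-0.05],[0,0,-0.05],[0,0,-0.05],[0,0,-0.03],[0,0,0],[0,0,0],[0,0,0],[0,0,0],[0,0,0],[0,0,0],[0,0,0],[0,0,0],[0,0,0],[0,0,0]], "delta_rot": [[0,0,0],[0,0,0],[0,0,0],[0,0,0],[0,0,0],[0,0,0],[0,0,0],[0,0,0],[0,0,0],[0,0,0],[0,0,-9],[0,0,-9],[0,0,-9],[0,0,-9],[0,0,-9],[0,0,-9],[0,0,-9],[0,0,-9],[0,0,-9],[0,0,-9]], "grip": [0.7,1,1,1,1,1,1,1,1,1,1,1,0.5,0.3,0.3,0.3,0.3,0.3,0.3,0.3]}}

```text
clock: 53.02
tool_pos: [0.4753, -0.37, 0.3533]
eef_rot: [0.742, 0.671, -0.0, 0.0]
contact_force: [0.1, -0.9, -0.2]
opening: 0.65
finger_force: 0.0
```

```bash
python3 -c "
from h import *
go((.5567,.3905,.345))"
```

```text
t 53.025 pos [ 0.4753 -0.37    0.3533] yaw_y -5.8 tilt [-0.0001 -0.0007] q [ 0.4861  0.6052  0.1727  1.5859 -0.1188  0.9605  0.5965] F [ 0.1059 -0.8954 -0.2019] op 0.65 ff 0.0
(0.5567, 0.3905, 0.345) shift [0.7648 0.0048 0.0078]
```

{"name": "play_rows", "arguments": {"translation": [[0.015,0,0],[0.03,0,0],[0.045,0,0],[0.045,0,0],[0.045,0,0],[0.045,0,0],[0.045,0,0],[0.045,0,0],[0.045,0,0],[0.045,0,0],[0.045,0,0],[0.045,0,0],[0.045,0,0],[0.045,0.002,0],[0.045,0,0],[0.045,0,0],[0.045,0,0],[0.03,0,0],[0.015,0,0],[0,0,0]], "delta_rot": [[0,0,0],[0,0,0],[0,0,0],[0,0,0],[0,0,0],[0,0,0],[0,0,0],[0,0,0],[0,0,0],[0,0,0],[0,0,0],[0,0,0],[0,0,0],[0,0,0],[0,0,0],[0,0,0],[0,0,0],[0,0,0],[0,0,0],[0,0,0]], "grip": [0.3,0.3,0.3,0.3,0.3,0.3,0.3,0.3,0.3,0.3,0.3,0.3,0.3,0.3,0.3,0.3,0.3,0.3,0.3,0.3]}}

```text
clock: 55.52
tool_pos: [0.557, 0.3915, 0.3526]
eef_rot: [0.743, 0.669, -0.0, -0.0]
contact_force: [0.2, 0.1, -0.9]
opening: 0.65
finger_force: 0.0
```

```bash
python3 -c "
from h import *
go((.5567,.3905,.213))
im=r.snapshot('scene'); crop(im,130,50,290,200,4,'s8'); print(r.look_for('scene','turps_bottle')[:1])"
```

```text
t 55.525 pos [0.557  0.3915 0.3526] yaw_y -6.0 tilt [-0.0004 -0.0003] q [-0.7839  0.7305  0.2127  1.3253 -0.1585  1.1027 -0.6569] F [ 0.2486  0.117  -0.9027] op 0.65 ff 0.0
(0.5567, 0.3905, 0.213) shift [-0.001  -0.0002  0.1396]
[{'point': [0.5466, 0.3656, 0.0905], 'confidence': 0.91}]
```

View pics/s8.png

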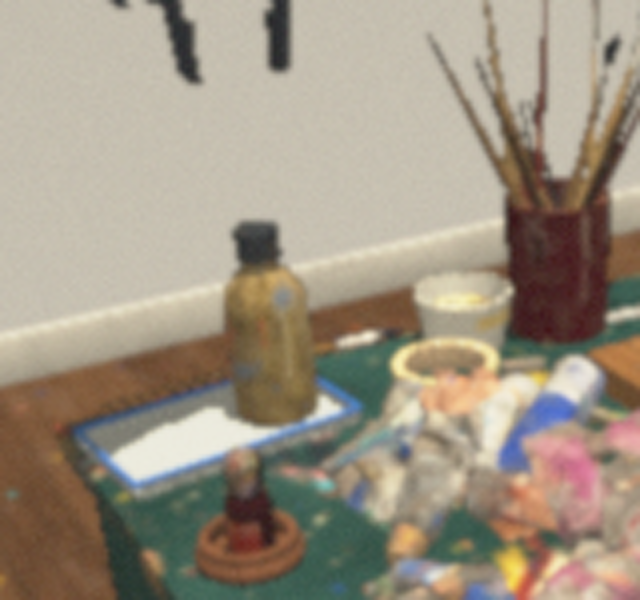

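The turps bottle stands unmoved (cap at (257,243)), and the ink bottle is upright in the holder (250,500). Gripping the turps by its cap.

{"name": "play_rows", "arguments": {"translation": [[-0.001,0,0.01],[0,0,0.02],[0,0,0.03],[0,0,0.03],[0,0,0.02],[0,0,0.015],[0,0,0.01],[0,0,0.003],[0,0,0],[0,0,0],[0,0,0],[0,0,0],[0,0,0],[0,0,0]], "delta_rot": [[0,0,0],[0,0,0],[0,0,0],[0,0,0],[0,0,0],[0,0,0],[0,0,0],[0,0,0],[0,0,0],[0,0,0],[0,0,0],[0,0,0],[0,0,0],[0,0,0]], "grip": [0.3,0.3,0.3,0.3,0.3,0.3,0.3,0.3,0.3,-0.1,-1,-1,-1,-1], "squeeze": 30}}

```text
clock: 57.38
tool_pos: [0.5574, 0.39, 0.2149]
eef_rot: [0.743, 0.669, -0.0, -0.0]
contact_force: [-1.8, 0.3, 2.7]
opening: 0.295
finger_force: 30.0
```

{"name": "play_rows", "arguments": {"translation": [[0,0,-0.005],[0,0,-0.02],[0,0,-0.03],[0,0,-0.03],[0,0,-0.03],[0,0,-0.015],[0,0,-0.005],[0,0,0]], "delta_rot": [[0,0,0],[0,0,0],[0,0,0],[0,0,0],[0,0,0],[0,0,0],[0,0,0],[0,0,0]], "grip": [-1,-1,-1,-1,-1,-1,-1,-1]}}

```text
clock: 58.38
tool_pos: [0.5573, 0.3896, 0.3487]
eef_rot: [0.743, 0.669, -0.001, -0.0]
contact_force: [0.1, -0.7, -4.7]
opening: 0.296
finger_force: 30.0
```

```bash
python3 -c "
from h import *
go((.4835,-.2805,.35))"
```

```text
t 58.375 pos [0.5573 0.3896 0.3487] yaw_y -6.0 tilt [-0.0015 -0.001 ] q [-0.7813  0.7328  0.212   1.3327 -0.1591  1.0943 -0.6539] F [ 0.0915 -0.7255 -4.6689] op 0.296 ff 30.0
(0.4835, -0.2805, 0.35) shift [-0.6741 -0.0032 -0.0005]
```

{"name": "play_rows", "arguments": {"translation": [[-0.01,0,0],[-0.02,0,0],[-0.03,0,0],[-0.0427,0,0],[-0.0427,0,0],[-0.0427,0,0],[-0.0427,0,0],[-0.0427,0,0],[-0.0427,0,0],[-0.0427,0,0],[-0.0427,0,0],[-0.0427,0,0],[-0.0427,0,0],[-0.0427,0,0],[-0.0427,0,0],[-0.0427,-0.003,0],[-0.03,0,0],[-0.019,0,0],[-0.01,0,0],[0,0,0]], "delta_rot": [[0,0,0],[0,0,0],[0,0,0],[0,0,0],[0,0,0],[0,0,0],[0,0,0],[0,0,0],[0,0,0],[0,0,0],[0,0,0],[0,0,0],[0,0,0],[0,0,0],[0,0,0],[0,0,0],[0,0,0],[0,0,0],[0,0,0],[0,0,0]], "grip": [-1,-1,-1,-1,-1,-1,-1,-1,-1,-1,-1,-1,-1,-1,-1,-1,-1,-1,-1,-1]}}

```text
clock: 60.88
tool_pos: [0.4841, -0.2801, 0.3495]
eef_rot: [0.743, 0.669, 0.0, -0.0]
contact_force: [-0.1, 0.4, -5.1]
opening: 0.297
finger_force: 30.0
```

```bash
python3 -c "
from h import *
r.snapshot('top')
go((.4835,-.2805,.28))"
```

```text
t 60.925 pos [ 0.4844 -0.2792  0.3495] yaw_y -5.9 tilt [-0.0002  0.0013] q [ 0.3358  0.5479  0.1728  1.72   -0.1175  0.8846  0.4546] F [ 1.0313 -0.078  -5.2911] op 0.297 ff 29.99
(0.4835, -0.2805, 0.28) shift [-0.0015 -0.0007  0.0695]
```

{"name": "play_rows", "arguments": {"translation": [[0,0,0.01],[-0.001,0,0.02],[0,0,0.025],[0,0,0.02],[0,0,0.015],[0,0,0.012],[0,0,0.008],[0,0,0.004],[0,0,0.001],[0,0,0]], "delta_rot": [[0,0,0],[0,0,0],[0,0,0],[0,0,0],[0,0,0],[0,0,0],[0,0,0],[0,0,0],[0,0,0],[0,0,0]], "grip": [-1,-1,-1,-1,-1,-1,-1,-1,-1,-1]}}

```text
clock: 62.18
tool_pos: [0.4842, -0.2814, 0.235]
eef_rot: [0.743, 0.669, 0.0, 0.0]
contact_force: [-0.6, -0.8, -3.7]
opening: 0.297
finger_force: 30.0
```

{"name": "play_rows", "arguments": {"translation": [[0,0,0.001],[0,0,0]], "delta_rot": [[0,0,0],[0,0,0]], "grip": [-1,-1]}}

```text
clock: 62.42
tool_pos: [0.484, -0.2813, 0.2338]
eef_rot: [0.743, 0.669, 0.0, 0.0]
contact_force: [-0.8, 0.2, -3.6]
opening: 0.292
finger_force: 30.0
```

{"name": "play_rows", "arguments": {"translation": [[0,0,0.001],[0,0,0.001],[0,0,0]], "delta_rot": [[0,0,0],[0,0,0],[0,0,0]], "grip": [-1,-1,-1]}}

```text
clock: 62.8
tool_pos: [0.4841, -0.2816, 0.233]
eef_rot: [0.743, 0.669, 0.0, 0.001]
contact_force: [-2.5, 0.9, 6.8]
opening: 0.3
finger_force: 30.0
```

{"name": "play_rows", "arguments": {"translation": [[0,0,0],[0,0,0],[0,0,0],[0,0,0],[0,0,-0.01],[0,0,-0.03],[0,0,-0.04],[0,0,-0.03],[0.02,0,0],[0.04,0,0],[0.04,0,0],[0.04,0,0],[0.04,0,0],[0.02,0,0],[0,0,0],[0,0,0]], "delta_rot": [[0,0,0],[0,0,0],[0,0,0],[0,0,0],[0,0,0],[0,0,0],[0,0,0],[0,0,0],[0,0,0],[0,0,0],[0,0,0],[0,0,0],[0,0,0],[0,0,0],[0,0,0],[0,0,0]], "grip": [0.3,0.3,0.3,0.3,0.3,0.3,0.3,0.3,0.3,0.3,0.3,0.3,0.3,0.3,0.3,0.3]}}

```text
clock: 64.8
tool_pos: [0.5045, -0.0831, 0.3414]
eef_rot: [0.744, 0.669, -0.001, -0.0]
contact_force: [-0.9, -0.4, 0.2]
opening: 0.65
finger_force: 0.0
```

```bash
python3 -c "
from h import *
im=r.snapshot('scene'); crop(im,140,130,400,350,3,'s9')
for t in('turps_bottle','jar','ink_a'): print(t,[np.round(d['point'],3) for d in r.look_for('scene',t)[:4]])"
```

```text
turps_bottle [array([ 0.466, -0.297,  0.13 ])]
jar [array([ 0.461, -0.382,  0.091])]
ink_a [array([ 0.542, -0.344,  0.086]), array([ 0.535, -0.39 ,  0.071]), array([0.445, 0.172, 0.049])]
```

View pics/s9.png

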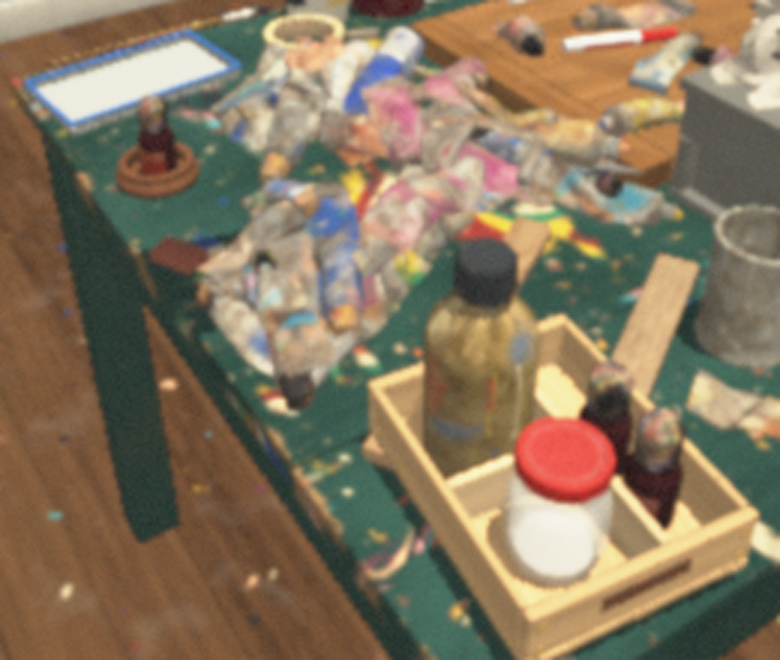

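Turps (485,360), jar (562,500) and the two empty inks (607,400) and (655,465) stand upright in their places. The full ink is in the holder (155,145), and the tin and tape are untouched. Handing in.

```bash
python3 -c "
from plant import r
print(r.finish_job())"
```

```text
the job is handed in; nothing more can be done
None
```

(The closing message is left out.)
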